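# Shut the cutlery drawer and the bread bin

### The job

Close up the breakfast corner without grasping anything: with your fingertips gently push the open cutlery drawer fully home, then push the bread bin's raised lid down until it is fully shut. Do not slam either one, lift the drawer box or the bin or shove them from their places, or disturb the jar, mug and pepper mill.

Things in the scene. Friction and masses are not known exactly. Their poses are not given: they have to be found in the camera images.
- drawer_unit: Low white box standing loose on the table, 190 (x, depth) x 200 (y) x 90 mm high, about 4 kg, with one drawer. Origin: centre of its underside. Its -x face, towards the robot, is the drawer side; x points from the front to the back. The bin and this box stand side by side, either one on the left.
- drawer (a joint): How far the drawer stands out of its box, m: 0 fully home (front flush with the box), 0.12 fully out; it starts between 0.03 and 0.08. It slides along the box's x axis; friction about 2 N, no spring, stays where it is left.
- drawer_front (a point): Centre of the outer face of the drawer's dark grey, handleless front panel (198 mm wide, 84 mm high, 15 mm thick, from 4 to 88 mm above the table); moves with the drawer; same axes as the box, so the drawer is pushed in along +x. This point is 46 mm above the table.
- bread_bin: Grey metal open-topped bread bin standing loose on the table, 190 (x) x 260 (y) x 110 mm high, walls 6 mm, about 4 kg, with a brown wooden lid. Origin: centre of its underside. The lid's hinge runs along y on its far (+x) upper rim.
- bin_lid (a joint): Opening angle of the lid, rad: 0 shut and level on the rim, starts between 0.55 and 0.95. Stiff friction hinge (0.45 N m, about 2 N of push near the free edge): the lid stays where it is left, neither falls nor springs back.
- lid_hinge (a point): Middle of the lid's hinge line, on the lid's underside at the bin's far upper rim (110 mm above the table). Moves and turns with the lid: its x axis points from the free edge to the hinge, z out of the lid's upper face. The lid is a plain board, 200 mm from hinge to free edge, 260 mm wide, 10 mm thick.
- lid_edge (a point): Middle of the lid's free edge, on the upper face; 200 mm from the hinge, on the robot's side. Shut, it is 120 mm above the table.
- jar: Loose glass jar, 52 mm across, 90 mm high, standing between the box and the bin; leave alone. Origin: centre of its underside.
- mug: Loose white mug, 80 mm across, 95 mm high, its handle reaching 75 mm from its axis, on the far left of the work; leave alone. Origin: centre of its underside.
- mill: Loose dark wooden pepper mill, 56 mm across, 152 mm high, on the far right of the work; leave alone. Origin: centre of its underside.
- drawer_inner_face: Inner face of the drawer's front panel (the side towards the cutlery); moves with the drawer. Not to be touched: a finger here means that the panel is being gripped. Origin: centre of the panel, 2 mm inside its inner face.
- lid_underside: Underside of the bin's lid; moves with the lid. Not to be touched: a finger here means that the lid is being gripped. Origin: on the hinge line, as point lid_hinge.

How it is judged (in metres and radians):
On the way, in this order (a step that is already met when the one before it is completed fails the run):
1. the drawer is pushed fully home while the lid is still up (value of joint drawer below 0.004 m and value of joint bin_lid above 0.3 rad), for 0.2 s.
2. the lid is shut (value of joint bin_lid below 0.03 rad), for 0.2 s.
At the end, for the whole second after the job is handed in: The drawer is home to within 4 mm and the lid shut to within 0.03 rad (6 mm at its free edge), the drawer having been closed first; the box and the bin stand at rest within 15 mm of where they started, and the jar, mug and mill stand upright within 30 mm of their starts (value of joint drawer below 0.004 m and value of joint bin_lid below 0.03 rad and distance of each of drawer_unit, bread_bin from where it was at the start of the episode below 0.015 m and distance of each of jar, mug, mill from where it was at the start of the episode below 0.03 m and angle between each of jar, mug, mill's own z axis and vertical below 0.2 rad and linear speed of each of drawer_unit, bread_bin below 0.02 m/s); the robot touches nothing.
It fails at once if the drawer is slammed (moves in faster than 0.4 m/s) (velocity of joint drawer below -0.4 m/s).
It fails at once if the lid is slammed (turns down faster than 2.5 rad/s) (velocity of joint bin_lid below -2.5 rad/s).
It fails at once if the drawer box or the bread bin is shoved more than 25 mm, lifted or tipped (distance of any of drawer_unit, bread_bin from where it was at the start of the episode above 0.025 m or height (world z) of any of drawer_unit, bread_bin above 0.012 m or angle between any of drawer_unit, bread_bin's own z axis and vertical above 0.12 rad).
It fails at once if the jar, mug or mill is lifted, knocked over or moved more than 40 mm (distance of any of jar, mug, mill from where it was at the start of the episode above 0.04 m or height (world z) of any of jar, mug, mill above 0.012 m or angle between any of jar, mug, mill's own z axis and vertical above 0.5 rad).
It fails at once if the drawer front or the lid is gripped (a finger presses on the panel's inner face or the lid's underside) (contact force between the fingers and drawer_inner_face above 2 N or contact force between the fingers and lid_underside above 2 N).
It also fails if it takes over 58 s, if anything falls off the work surface, if the arm or the gripper's body presses on something with over 40 N, if the wrist force passes 120 N, or if a joint passes its speed limit or range.

### The arm

A 7-joint arm with a two-finger parallel gripper is mounted at the origin on the work surface. World frame = base frame: x ahead of the robot, y to its left, z up, the work surface at z = 0. Lengths are in mm, angles in rad, forces in N, time in s.
With the tool pointing down it reaches from about 400 to 900 mm from the base axis. Payload 5.5 kg.
Tool frame: the origin (TCP) lies midway between the tips of the shut fingers; the grasp point (between the pads) lies 19 mm behind it; z points along the fingers, y is the line along which they close (so a half turn about z gives the same grasp; the last joint's range is limited). The gripper opens to 92 mm and grips with 3 to 60 N. Pads are 19 mm wide; open, the fingers measure 130 mm over their backs; the gripper's body (75 mm by 190 mm) begins 47 mm behind the grasp point.
Start: joints at [1.482, 0.501, -0.427, 1.55, 0.221, 1.138, -0.21], TCP at [224.015, -610.178, 226.729] pointing down, gripper open.
Joint ranges: [-2.88, 2.88], [-0.31, 2.03], [-1.54, 1.56], [0.2, 2.42], [-1.41, 4.55], [0.19, 2.02], [-2.57, 2.57]. Speed limits (rad/s): [2.57, 2.57, 3.14, 3.14, 3.14, 3.14, 3.14].

### API

Orientations are given as a unit quaternion [w, x, y, z].
In Python, from rig import bot gives the robot as it stands.
- The arm moves only by the shell command python3 -m creep 'ROWS'. ROWS is JSON, one flat list of numbers, 7 for each row, row after row: the shift along the tool's x, y, z in mm, then the turn, a rotation vector about the tool's x, y, z in degrees, then the closure in counts, from 0 (fully open) to 255 (shut). In form: [dx, dy, dz, rx, ry, rz, grip, dx, dy, dz, rx, ry, rz, grip, ...]. A call has 1 to 10 rows; each row shifts and turns the commanded pose from where the row before left it, along the tool's axes as they then stand; what a row does not reach is not made up. A row lasts 1/10 s, in which the tool goes at most 50 mm and 8.59 degrees, less where a joint would pass 70% of its speed; a pose out of reach is approached as far as the arm can. A call with a gripper value outside its range is refused whole. The fingers move at their own pace and stop on an object; the grip force is fixed at half the most. Time passes only in rows, so rows that do not move let the fingers close. It gives the time, the measured TCP pose, the force, the opening and the grip force at its end, in the units of the state.
- bot.state(): the state, without advancing time (a new reading comes with each control period).
- bot.capture(name): name is "scene" or "top" or "wrist"; returns a dict with "pixels" (420x560x3 uint8, blue, green, red), "fx", "fy", "cx", "cy" (pixels), "xyz" and "orientation" of the camera in the world; the wrist camera has in their place "tool_from_camera" (4x4, takes a point from camera to tool coordinates, whose origin is the TCP and whose axes are the flange's). Camera axes: x right, y up, looking along -z (the intrinsics and any distortion apply to the point x, -y, -z); pixel columns grow to the right and rows downward; lengths in mm; the calibration is good to about 2 mm. A picture is of the moment at which its call begins: read the wrist's pose just before it. There is no depth.
- bot.finish_job(): hands the job in; it is judged then, once.
The state is a dict: "clock": time; "joints": joint angles; "qvel": joint speeds; "joint_torque": joint torques, N m; "position": TCP position; "orientation": TCP orientation; "contact_force": force on the tool from outside, world axes, zero at the start; "moment": the same for the moment, N m; "width": finger opening in mm; "grasp_force": force on a finger pad.
Only numpy, scipy, OpenCV 4.12 (cv2) and the standard library are available. Lean on these libraries where they do the work, as an engineer would, in place of code of your own. Each camera call takes 0.05 s, during which the arm holds its last target. There are 200 camera calls.

## Working session

There is one attempt and no reset: what is moved stays moved. The work goes in short steps, Python scripts to look and compute and a shell command to move; the robot and the scene stay as the last step left them, time stands still between calls to the robot, and variables do not carry over. Pictures are saved under pics/ and viewed, at most 10 in all, crops included, and the job is handed in when it is done.

```bash
mkdir -p pics; ls
python3 - <<'E'
from rig import bot
import cv2
for n in("scene","top"):
    c=bot.capture(n);cv2.imwrite(f"pics/{n}0.png",c["pixels"]);print({k:v for k,v in c.items() if k!="pixels"})
s=bot.state();print(s)
E
```

```text
pics
{'fx': 522.9308269822005, 'fy': 522.9308269822005, 'cx': 281.5054710642636, 'cy': 208.00664435397283, 'xyz': array([ 639.71415897,  753.49870611, 1382.26589585]), 'orientation': array([ 0.00992373, -0.00130678,  0.26688609,  0.9636761 ])}
{'fx': 445.71218371227303, 'fy': 445.71218371227303, 'cx': 285.7171398547094, 'cy': 206.57673295810608, 'xyz': array([ 443.08201171,    7.61480088, 1686.79526584]), 'orientation': array([-0.70191888, -0.03364228,  0.04188906,  0.71022771])}
{'clock': 0.1, 'joints': array([ 1.4821938 ,  0.5017554 , -0.42680986,  1.55134168,  0.22080716,
        1.13828088, -0.21028603]), 'qvel': array([-0.00158624, -0.00094443,  0.00012458, -0.00124697, -0.00114446,
       -0.00030831,  0.00107761]), 'joint_torque': array([-1.10577114e-02, -5.67867422e+01, -5.83784804e+00, -2.79911935e+01,
       -6.88384892e-02,  2.41716171e-02,  6.28936868e-05]), 'position': array([ 223.73310247, -609.61713484,  225.78301578]), 'orientation': array([-8.56992146e-04,  9.84563023e-01,  1.75028299e-01, -1.21530433e-04]), 'contact_force': array([-1.07055196,  0.0337544 ,  0.12412454]), 'moment': array([0.04453381, 0.03280662, 0.01879458]), 'grasp_force': 0.0, 'width': 91.95309932916484}
```

View pics/scene0.png

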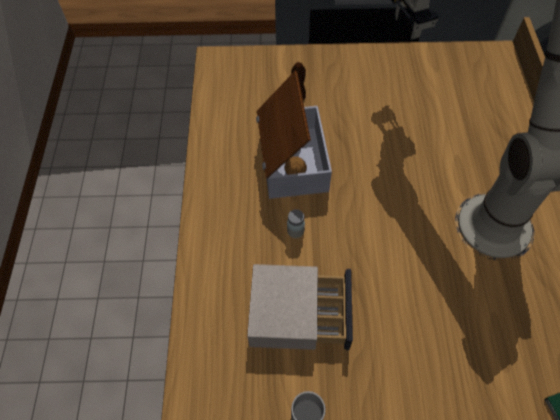

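View pics/top0.png

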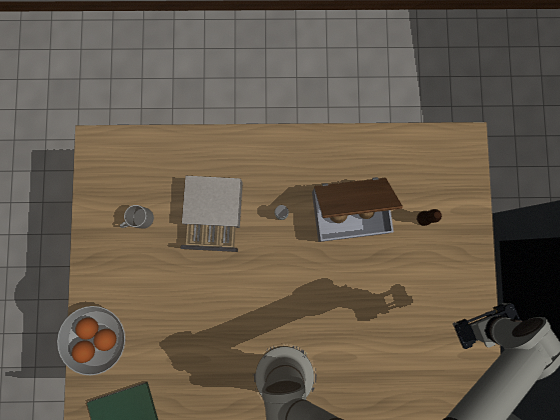

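The drawer unit is on the left (top view about (212,200), front panel about (212,248)). The bin is on the right (about (355,210)), with its lid raised. The jar is at (281,212), the mug at (138,216) and the mill at (430,216). I'll enlarge both views.

Run:
```python
import cv2
a=cv2.imread("pics/top0.png")[165:260,105:450];a=cv2.convertScaleAbs(a,alpha=1.6)
def grid(img,x0,y0,s,st):
    img=cv2.resize(img,None,fx=s,fy=s,interpolation=cv2.INTER_CUBIC);return img
t1=grid(a[:,65:145],65,0,5,10)   # x 170..250
t2=grid(a[:,200:305],0,0,5,10) # x 305..410
cv2.imwrite("pics/t1.png",cv2.hconcat([t1[:, :360],t2[:, :440]]) if 0 else cv2.resize(cv2.hconcat([t1,t2]),None,fx=0.86,fy=0.86))
b=cv2.convertScaleAbs(cv2.imread("pics/scene0.png"),alpha=1.6)
cv2.imwrite("pics/s1.png",cv2.hconcat([cv2.resize(b[70:210,245:345],None,fx=4,fy=4,interpolation=cv2.INTER_CUBIC),cv2.resize(b[240:380,245:345],None,fx=4,fy=4,interpolation=cv2.INTER_CUBIC)]))
```

```text
(no output)
```

View pics/t1.png

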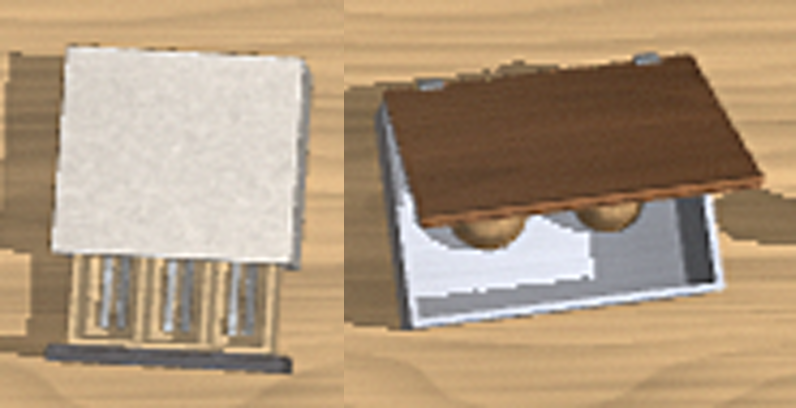

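View pics/s1.png

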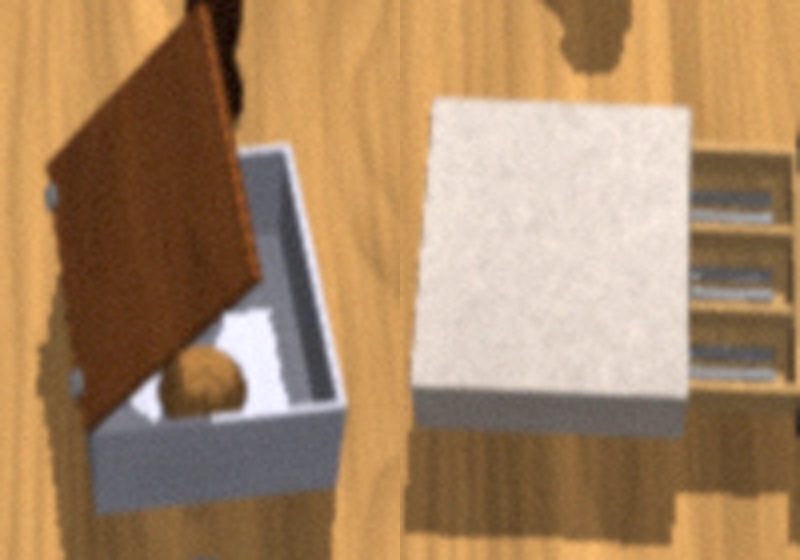

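```bash
cat > h.py <<'E'
import numpy as np
from scipy.spatial.transform import Rotation as R
T=dict(f=445.712,c=(285.717,206.577),p=np.array([443.082,7.615,1686.795]),q=[-0.70191888,-0.03364228,0.04188906,0.71022771])
S=dict(f=522.931,c=(281.505,208.007),p=np.array([639.714,753.499,1382.266]),q=[0.00992373,-0.00130678,0.26688609,0.9636761])
def ray(C,u,v):
    d=R.from_quat(np.roll(C["q"],-1)).apply([(u-C["c"][0])/C["f"],-(v-C["c"][1])/C["f"],-1]);return d/np.linalg.norm(d)
def tri(t,s):
    d1,d2=ray(T,*t),ray(S,*s);k=np.linalg.lstsq(np.c_[d1,-d2],S["p"]-T["p"],rcond=None)[0]
    a,b=T["p"]+k[0]*d1,S["p"]+k[1]*d2;return (a+b)/2,np.linalg.norm(a-b)
def atz(C,u,z): d=ray(C,*u);return C["p"]+d*(z-C["p"][2])/d[2]
E
python3 - <<'E'
from h import *
tl=lambda x,y:(170+x/4.3-.4,165+y/4.3-.4); tr=lambda x,y:(305+(x-344)/4.3-.4,165+y/4.3-.4)
sl=lambda x,y:(245+x/4-.4,70+y/4-.4); sr=lambda x,y:(245+(x-400)/4-.4,240+y/4-.4)
np.set_printoptions(precision=1,suppress=True)
for n,a,b in [("unit far+y",tl(67,46),sr(413,387)),("far-y",tl(305,59),sr(434,97)),("near-y",tl(295,264),sr(691,107)),("near+y",tl(52,250),sr(688,395)),
 ("hinge+y",tr(383,95),sl(90,430)),("hinge-y",tr(693,55),sl(48,168)),("free-y",tr(762,180),sl(203,8)),("free+y",tr(425,222),sl(260,275)),
 ("rim near+y",tr(410,325),sl(345,405)),("rim near-y",tr(723,288),sl(291,148))]: print(n,*tri(a,b))
print("front",atz(T,tl(45,357),88),atz(T,tl(291,372),88))
print("scene front",atz(S,(352,270),88),atz(S,(352,346),88))
for n,u in (("jar",(281,212)),("mug",(138,216)),("mill",(430,216))):print(n,atz(T,u,90))
E
```

```text
unit far+y [729.8 351.4  88.8] 5.467119535130253
far-y [717.7 151.   86.9] 3.7645452159353194
near-y [544.2 160.3  83. ] 5.197794462641589
near+y [557.4 361.2  92.5] 5.442990381286524
hinge+y [ 678.5 -111.5  118.9] 5.560758198885346
hinge-y [ 711.1 -372.2  108.8] 5.33118160225635
free-y [ 589.  -381.8  269.3] 4.618767664240396
free+y [ 559.5 -128.9  273.5] 5.870218050946718
rim near+y [ 489.6 -130.3  116.8] 3.322294386695352
rim near-y [ 516.1 -390.5  106.4] 5.825036515153538
front [471.6 366.2  88. ] [456.7 162.6  88. ]
scene front [449.4 176.   88. ] [467.5 381.6  88. ]
jar [594.8   5.1  90. ]
mug [586.2 517.5  90. ]
mill [ 574.3 -532.3   90. ]
```

```bash
python3 -m creep '[0,0,0,0,0,8,255,0,0,0,0,0,8,255,22,-40,0,0,0,8,255,22,-40,0,0,0,0,255,22,-40,0,0,0,0,255,22,-40,0,0,0,0,255,22,-40,0,0,0,0,255,22,-40,0,0,0,0,255,22,-40,0,0,0,0,255,22,-40,0,0,0,0,255]'
```

```text
clock: 1.1
position: [415.9, -297.9, 226.6]
orientation: [0.0, 0.999, -0.034, -0.0]
contact_force: [0.3, -0.2, 0.2]
width: 16.4
grasp_force: 0.0
```

```bash
python3 -m creep '[-2,-47,0,0,0,0,255,-2,-47,0,0,0,0,255,-2,-47,0,0,0,0,255,-2,-47,0,0,0,0,255,-2,-47,0,0,0,0,255,-2,-47,0,0,0,0,255,-2,-47,0,0,0,0,255,-2,-47,0,0,0,0,255,-2,-47,0,0,0,0,255,-2,-47,0,0,0,0,255]'
```

```text
clock: 2.1
position: [426.6, 172.1, 226.8]
orientation: [0.0, 0.999, -0.034, 0.0]
contact_force: [1.5, -0.3, 0.6]
width: 0.5
grasp_force: 0.0
```

```bash
python3 -m creep '[-6,-46,0,0,0,0,255,-6,-46,0,0,0,0,255,0,0,40,0,0,0,255,0,0,40,0,0,0,255,0,0,40,0,0,0,255,0,0,40,0,0,0,255,0,0,20,0,0,0,255,0,0,0,0,0,0,255]'
python3 - <<'E'
from rig import bot
import cv2
c=bot.capture("scene");cv2.imwrite("pics/s2.png",cv2.resize(cv2.convertScaleAbs(c["pixels"][200:400,220:460],alpha=1.6),None,fx=3,fy=3))
E
```

```text
clock: 2.9
position: [418.4, 261.8, 43.8]
orientation: [0.002, 0.999, -0.033, -0.003]
contact_force: [0.6, 0.7, -0.7]
width: 0.6
grasp_force: 0.0
```

View pics/s2.png

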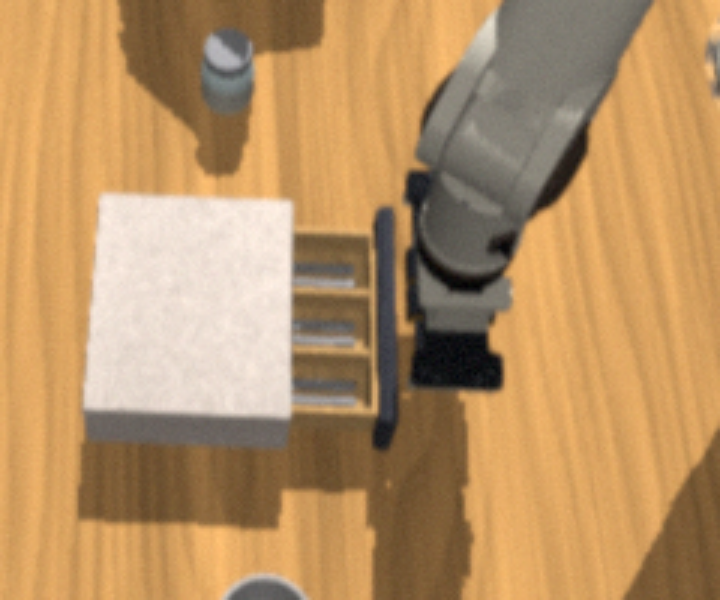

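The gripper is at (455,290), in front of the panel at (385,325) and roughly centred on it. The jar is well clear. I'll push gently.

```bash
python3 -m creep '[7,0,0,0,0,0,255,7,0,0,0,0,0,255,6,0,0,0,0,0,255,5,0,0,0,0,0,255,5,0,0,0,0,0,255,5,0,0,0,0,0,255,5,0,0,0,0,0,255,5,0,0,0,0,0,255]';python3 -m creep '[5,0,0,0,0,0,255,5,0,0,0,0,0,255,5,0,0,0,0,0,255,5,0,0,0,0,0,255,5,0,0,0,0,0,255]'
```

```text
clock: 3.75
position: [466.1, 260.2, 46.7]
orientation: [0.0, 0.999, -0.033, -0.0]
contact_force: [-1.9, 0.3, 1.1]
width: 0.1
grasp_force: 1.1
clock: 4.25
position: [491.4, 258.5, 46.6]
orientation: [0.0, 0.999, -0.034, -0.0]
contact_force: [-2.1, 0.6, 0.9]
width: 0.4
grasp_force: 1.1
```

```bash
python3 -m creep '[5,0,0,0,0,0,255,5,0,0,0,0,0,255,5,0,0,0,0,0,255,4,0,0,0,0,0,255,3,0,0,0,0,0,255]'
```

```text
clock: 4.75
position: [513.4, 257.1, 46.7]
orientation: [-0.0, 0.999, -0.034, 0.0]
contact_force: [-2.1, 1.0, 0.2]
width: 0.8
grasp_force: 1.1
```

Contact force is about 2 N, as expected. The drawer should be home at around x = 526, so I'll slow down.

```bash
python3 -m creep '[3,0,0,0,0,0,255,2,0,0,0,0,0,255,2,0,0,0,0,0,255]';python3 -m creep '[1,0,0,0,0,0,255,1,0,0,0,0,0,255]'
```

```text
clock: 5.05
position: [520.0, 256.7, 46.7]
orientation: [-0.0, 0.999, -0.033, -0.0]
contact_force: [-2.4, 0.6, -1.0]
width: 0.6
grasp_force: 1.1
clock: 5.25
position: [521.9, 256.5, 46.7]
orientation: [0.0, 0.999, -0.033, -0.0]
contact_force: [-1.9, 1.3, -0.9]
width: 0.4
grasp_force: 1.0
```

```bash
for i in 1 2 3 4 ; do :; done; python3 -m creep '[1,0,0,0,0,0,255,1,0,0,0,0,0,255]';python3 -m creep '[1,0,0,0,0,0,255,1,0,0,0,0,0,255]' | grep -E "pos|force"
```

```text
clock: 5.45
position: [524.0, 256.4, 46.7]
orientation: [0.0, 0.999, -0.033, -0.0]
contact_force: [-1.0, 1.0, -0.7]
width: 0.5
grasp_force: 1.0
position: [524.7, 256.3, 46.7]
contact_force: [-7.4, -0.0, 4.5]
grasp_force: 3.9
```

```bash
python3 -m creep '[0.5,0,0,0,0,0,255,0,0,0,0,0,0,255,0,0,0,0,0,0,255]';python3 -m creep '[-10,0,0,0,0,0,255,-20,0,0,0,0,0,255,-30,0,0,0,0,0,255,-30,0,0,0,0,0,255,-15,0,0,0,0,0,255,0,0,-35,0,0,0,255,0,0,-45,0,0,0,255,0,0,-45,0,0,0,255,0,0,-45,0,0,0,255,0,0,0,0,0,0,255]'
python3 - <<'E'
from rig import bot
import cv2
c=bot.capture("scene");cv2.imwrite("pics/s3.png",cv2.hconcat([cv2.resize(cv2.convertScaleAbs(c["pixels"][y:y+140,245:345],alpha=1.6),None,fx=4,fy=4,interpolation=2) for y in(70,240)]))
E
```

```text
clock: 5.95
position: [524.7, 256.3, 46.7]
orientation: [0.0, 0.999, -0.033, -0.001]
contact_force: [-7.0, 0.8, 3.9]
width: 0.5
grasp_force: 3.5
clock: 6.95
position: [426.4, 265.8, 223.6]
orientation: [-0.003, 0.999, -0.034, 0.006]
contact_force: [0.8, 0.7, 1.3]
width: 0.2
grasp_force: 0.0
```

View pics/s3.png

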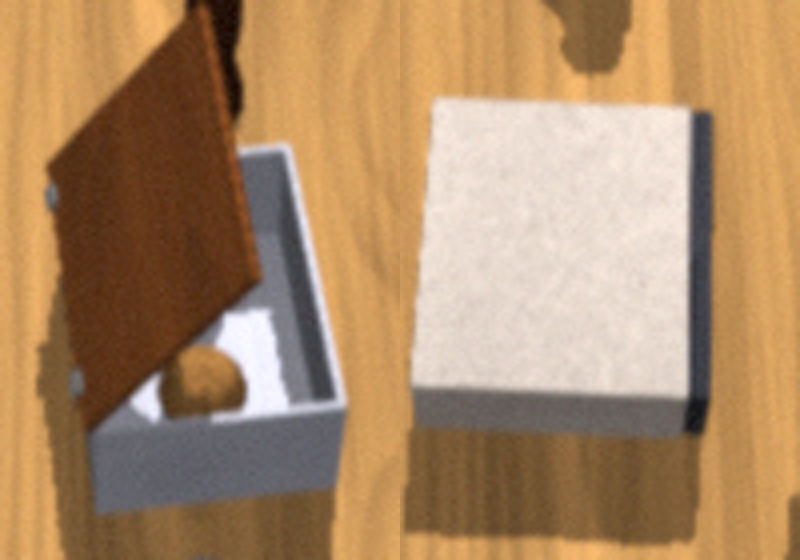

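The drawer is flush: the panel at (700,270) sits against the box, and the box corners haven't moved. The lid hasn't moved either. Next I'll go over the lid's upper face.

```bash
python3 -m creep '[0,0,-49,0,0,-5,255,0,0,-49,0,0,-5.5,255,0,0,-12,0,0,0,255,11,44,0,0,0,0,255,11,44,0,0,0,0,255,11,44,0,0,0,0,255,11,44,0,0,0,0,255,11,44,0,0,0,0,255,11,44,0,0,0,0,255,11,44,0,0,0,0,255]';python3 -m creep '[12,45,0,0,0,0,255,12,45,0,0,0,0,255,12,45,0,0,0,0,255,12,45,0,0,0,0,255,12,45,0,0,0,0,255,0,0,0,0,0,0,255]'
```

```text
clock: 8.0
position: [533.9, -36.2, 325.2]
orientation: [0.0, 0.998, 0.057, -0.001]
contact_force: [0.8, 0.5, -0.0]
width: 0.3
grasp_force: 0.0
clock: 8.6
position: [618.3, -259.8, 322.7]
orientation: [0.002, 0.999, 0.052, -0.002]
contact_force: [-0.6, 0.2, -0.7]
width: 0.5
grasp_force: 0.0
```

```bash
python3 -m creep '[3,-5,20,0,0,0,255,3,-5,20,0,0,0,255,0,0,0,0,0,0,255]'
python3 - <<'E'
from rig import bot
import cv2
c=bot.capture("scene");d=bot.capture("top");f=lambda p,y,x:cv2.resize(cv2.convertScaleAbs(p[y:y+140,x:x+130],alpha=1.6),None,fx=3,fy=3,interpolation=2)
cv2.imwrite("pics/s4.png",cv2.hconcat([f(c["pixels"],60,230),f(d["pixels"],140,300)]))
E
```

```text
clock: 8.9
position: [622.3, -237.9, 281.5]
orientation: [-0.002, 0.998, 0.059, -0.004]
contact_force: [-0.5, 1.2, -0.3]
width: 0.6
grasp_force: 0.0
```

View pics/s4.png

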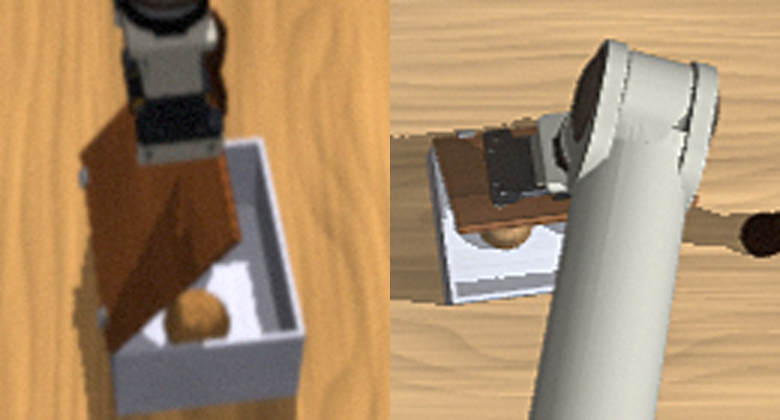

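The gripper body at (180,130) is over the lid's upper face, behind its free edge, and clear of the lid. I'll approach along the lid normal.

```bash
python3 -m creep '[-4,0,3,0,0,0,255,-4,0,3,0,0,0,255,-4,0,3,0,0,0,255,-4,0,3,0,0,0,255,-4,0,3,0,0,0,255]';python3 -m creep '[-4,0,3,0,0,0,255,-4,0,3,0,0,0,255]'|grep -E "pos|force"
```

```text
clock: 9.5
position: [604.0, -242.2, 271.8]
orientation: [0.0, 0.998, 0.058, 0.0]
contact_force: [0.5, -0.5, 0.6]
width: 0.6
grasp_force: 0.0
position: [596.2, -243.0, 265.5]
contact_force: [0.6, -0.5, 0.2]
grasp_force: 0.0
```

```bash
python3 -m creep '[-4,0,3,0,0,0,255,-4,0,3,0,0,0,255]'|grep -E "pos|force"; python3 -m creep '[-4,0,3,0,0,0,255,-4,0,3,0,0,0,255]'|grep -E "pos|force"
```

```text
position: [588.8, -243.9, 259.9]
contact_force: [0.5, -0.1, 1.7]
grasp_force: 0.8
position: [580.6, -244.8, 253.7]
contact_force: [0.4, -0.0, 0.7]
grasp_force: 0.7
```

```bash
python3 -m creep '[-4,0,5,0,0,0,255,-4,0,5,0,0,0,255,-4,0,5,0,0,0,255,-4,0,5,0,0,0,255,-4,0,5.5,0,0,0,255]'|grep -E "pos|force"; python3 -m creep '[-4,0,5.5,0,0,0,255,-4,0,5.5,0,0,0,255,-3,0,6,0,0,0,255,-3,0,6,0,0,0,255]'|grep -E "pos|force"
```

```text
position: [560.3, -247.2, 227.7]
contact_force: [0.4, -0.9, 0.9]
grasp_force: 0.7
position: [546.5, -248.8, 204.7]
contact_force: [0.1, -0.2, 1.7]
grasp_force: 0.6
```

```bash
python3 -m creep '[-3,0,5.5,0,0,0,255,-3,0,5.5,0,0,0,255,-2,0,6,0,0,0,255,-2,0,6,0,0,0,255,-2,0,6,0,0,0,255,-2,0,6,0,0,0,255]'|grep -E "pos|force"; python3 -m creep '[-2,0,6,0,0,0,255,-1,0,6,0,0,0,255,-1,0,6,0,0,0,255,-1,0,6,0,0,0,255]'|grep -E "pos|force"
```

```text
position: [532.8, -250.3, 169.7]
contact_force: [-0.6, 0.1, 1.6]
grasp_force: 0.5
position: [527.9, -250.9, 145.7]
contact_force: [-0.0, -0.5, 0.3]
grasp_force: 0.5
```

```bash
python3 -m creep '[-1,0,6,0,0,0,255,0,0,5,0,0,0,255,0,0,4,0,0,0,255,0,0,3,0,0,0,255]'|grep -E "pos|force"; python3 -m creep '[0,0,2,0,0,0,255,0,0,2,0,0,0,255]'|grep -E "pos|force"; python3 -m creep '[0,0,1,0,0,0,255,0,0,1,0,0,0,255]'|grep -E "pos|force"
```

```text
position: [527.0, -251.0, 127.8]
contact_force: [-1.1, 0.5, 0.5]
grasp_force: 0.5
position: [527.2, -251.0, 124.2]
contact_force: [-1.3, -0.4, 0.3]
grasp_force: 0.5
position: [527.1, -251.0, 122.3]
contact_force: [-0.9, 0.6, 1.3]
grasp_force: 0.5
```

```bash
python3 -m creep '[0,0,1,0,0,0,255,0,0,1,0,0,0,255]'|grep -E "pos|force"; python3 -m creep '[0,0,1,0,0,0,255]'|grep -E "pos|force"
```

```text
position: [527.2, -251.1, 120.7]
contact_force: [-2.3, 2.1, 11.1]
grasp_force: 5.5
position: [527.2, -251.1, 120.7]
contact_force: [-6.4, 3.5, 16.6]
grasp_force: 8.8
```

The force rose sharply at z = 120.7 mm, so the lid is on the rim. I'll hold briefly, retreat upward and check.

```bash
python3 -m creep '[0,0,0,0,0,0,255,0,0,0,0,0,0,255,0,0,0,0,0,0,255,0,0,-3,0,0,0,255,0,0,-10,0,0,0,255,0,0,-30,0,0,0,255,-10,0,-40,0,0,0,255,-30,0,-40,0,0,0,255,-40,0,-20,0,0,0,255,-20,0,0,0,0,0,255]'; python3 -m creep '[-20,0,0,0,0,0,255,0,0,0,0,0,0,255,0,0,0,0,0,0,255]'
python3 - <<'E'
from rig import bot
import cv2
c=bot.capture("scene");cv2.imwrite("pics/s5.png",cv2.resize(cv2.convertScaleAbs(c["pixels"][40:420,230:400],alpha=1.6),None,fx=1.57,fy=1.57,interpolation=2)) if 0 else cv2.imwrite("pics/s5.png",cv2.hconcat([cv2.resize(cv2.convertScaleAbs(c["pixels"][y:y+140,245:345],alpha=1.6),None,fx=4,fy=4,interpolation=2) for y in(70,240)]))
E
```

```text
clock: 14.1
position: [427.1, -264.5, 266.3]
orientation: [0.002, 0.998, 0.057, 0.002]
contact_force: [0.7, -1.2, 0.2]
width: 0.5
grasp_force: 0.0
clock: 14.4
position: [408.4, -265.1, 262.9]
orientation: [0.0, 0.998, 0.058, 0.001]
contact_force: [0.9, 0.1, 0.8]
width: 0.3
grasp_force: 0.0
```

View pics/s5.png

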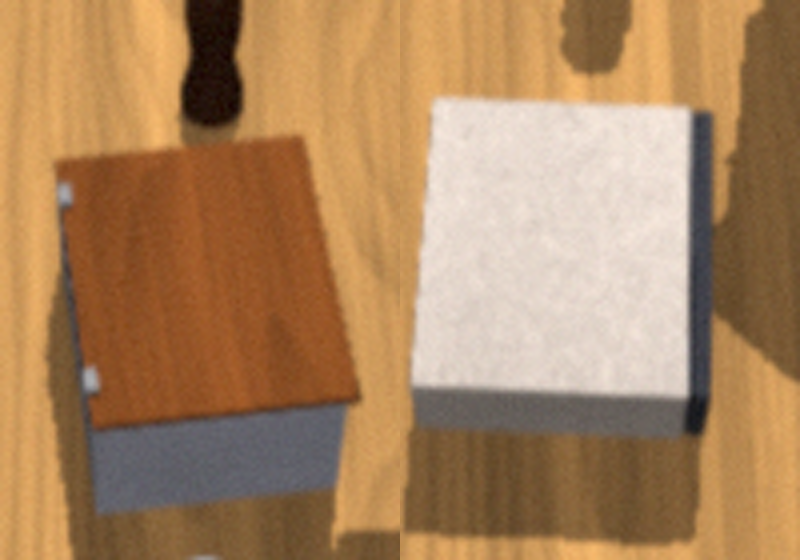

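The lid lies level on the rim, with its edge running from (95,428) to (358,400). The bin's bottom corners at (95,512) and (335,488) haven't moved, the drawer is flush, and the robot is clear.

```bash
python3 -c "
from rig import bot
print(bot.finish_job())"
```

```text
the job is handed in; nothing more can be done
None
```

I pushed the drawer fully home first, then the lid fully shut, and handed the job in at about 14.5 s; the last picture shows both closed with the box and bin unmoved, but no verdict came back.

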